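# Release the pop-out T-handle and open the strongbox

### The job

Open the steel strongbox on the desk by its recessed T-handle: press the round button in the middle of the handle lightly, only until it gives (its catch bends under more than about 10 N), so that the handle pops out; turn the popped-out handle clockwise, seen from above, to the end of its travel to unlatch; then raise the lid by the handle until it stands about 40 degrees open by itself, and let go. Leave the mug, the phone and the pen where they are.

Things in the scene. Friction and masses are not known exactly. Their poses are not given: they have to be found in the camera images.
- strongbox: heavy grey steel box that does not shift, 208 x 290 mm, lid top 101 mm above the origin. Origin: middle of its underside, 2 mm above the desk; z up. The lid is hinged along the -x side (towards the robot); its free edge is at +x. An aluminium T-handle in a dark cup lies in the lid 45 mm from the middle towards +x; its bar lies along y
- lid_hinge (a point): middle of the lid's hinge line, at (-102, 0, 92) mm in the strongbox frame; the hinge line runs along the box's y
- handle_axis (a point): point on the lid's top face on the handle's turning axis, 147 mm from the hinge line; moves with the lid, z is the lid's normal. Cup rim 50 x 118 mm; bar 84 x 20 mm, 18 mm high, sunk level with the rim; round black button 16 mm wide in its middle, 7 mm above the bar. Rim height differs from box to box, 3 to 17 mm above this point (the cup's collar screws up and down): feel for the button
- lid (a joint): lid angle, rad: 0 shut, growing as the free edge rises, stop at 0.9. Unlatched it takes about 9 N up at the handle (a 30 N grip holds it), and its stiff hinge keeps it where it is left. While latched it lifts 2 mm at most. With the handle fully turned the bar lies across the hinge line, so it can pivot a little between two fingertips as the lid tilts
- handle_out (a joint): how far the handle is out of its cup, m: 0 home, 0.024 popped out (bar's underside 6 mm over the rim). The button takes 1.5 N to start; some 3 mm down, at about 3 N, it frees the handle, whose spring (8 N home, 3.5 N out) then pushes back through the button with about 7 N, and lifts the handle as the finger is withdrawn. At 3.9 mm the button is at its hard stop and force climbs fast
- handle_turn (a joint): handle angle, rad: 0 with the bar along the box's y (latched), growing clockwise seen from above, stop at 1.45. It cannot turn while home in the cup. About 0.25 N m of drag; it stays where it is left. The latch lets go at about 0.95
- mug: white mug, 92 x 127 mm, 95 mm tall, standing beside the box; origin under its middle. Leave it alone
- phone: black phone, 150 x 74 x 12 mm, lying beside the box; origin under its middle. Leave it alone
- pen_blue: blue pen, 9 x 142 x 11 mm, lying by the free edge; origin under its middle. Leave it alone

How it is judged:
On the way, in this order (a step that is already met when the one before it is completed fails the run):
1. the handle has popped out (value of joint handle_out above 0.018 m), for 0.2 s.
2. the popped-out handle is turned to unlatch (value of joint handle_turn above 1.15 rad and value of joint handle_out above 0.012 m), for 0.2 s.
At the end, for the whole second after the job is handed in: The lid stands open by itself by at least 0.55 rad (32 degrees) and is at rest, after the handle was released, popped out and turned; the robot has let go (value of joint lid above 0.55 rad and velocity of joint lid between -0.05 and 0.05 rad/s); the robot touches nothing.
It fails at once if the box pressed with more than 11 N while its handle is still home (value of joint handle_out below 0.01 m and contact force between any of the fingers, the arm and strongbox above 11 N).
It fails at once if the mug, the phone or the pen moved by more than 2 cm (distance of any of mug, phone, pen_blue from where it was at the start of the episode above 0.02 m).
It also fails if it takes over 56 s, if anything falls off the work surface, if the arm or the gripper's body presses on something with over 40 N, if the wrist force passes 120 N, or if a joint passes its speed limit or range.

### The arm

A 7-joint arm with a two-finger parallel gripper is mounted at the origin on a cart in front of the work surface, level with it; the furniture and walls round the work are solid. World frame = base frame: x ahead of the robot, y to its left, z up, the work surface at z = 0. Lengths are in m, angles in rad, forces in N, time in s.
With the tool pointing down it reaches from about 0.4 to 0.925 m from the base axis. Payload 5.6 kg.
Tool frame: the origin (TCP) lies between the finger pads; the fingertips stand 22 mm ahead of it and the grasp point (between the pads) lies 3 mm ahead of it (ctrl.tip_extent is the distance from the TCP to the fingertips, in m); z points along the fingers, y is the line along which they close (so a half turn about z gives the same grasp; the last joint's range is limited). The gripper opens to 85 mm and grips with 20 to 120 N. Pads are 22 mm wide; open, the fingers measure 114 mm over their backs; the gripper's body (76 mm by 85 mm) begins 54 mm behind the grasp point. The pads swing forward as they close: fully open they stand 13 mm farther back than shut.
Start: joints at [-1.205, 0.468, -0.012, 1.603, 0.006, 1.071, -0.056], TCP at [0.258, 0.596, 0.253] pointing down, gripper open.
Joint ranges: [-2.53, 2.53], [-0.31, 2.02], [-1.57, 1.55], [0.28, 2.44], [-1.29, 4.43], [0.15, 1.84], [-2.92, 2.92]. Speed limits (rad/s): [2.57, 2.57, 3.14, 3.14, 3.14, 3.14, 3.14].

### API

Orientations are given as a unit quaternion [x, y, z, w].
In Python, from workcell import monitor, optics, close_job, ctrl gives the robot as it stands.
- The arm moves only by the tool arm_command, never from a script. Its argument "commands" is a list of rows, each a list of 3 entries, a list of its own where there are three numbers: the finger opening in cm, from 0 to 8.54, then the shift along the tool's x, y, z in cm, then the turn, a rotation vector about the tool's x, y, z in rad. A call has 1 to 5 rows; each row is the pose to reach, as a shift and turn from the pose commanded when the call began, along the tool's axes at that moment; what a row does not reach only later rows make up. A row lasts 1/10 s, in which the tool goes at most 50 mm and 8.59 degrees, less where a joint would pass 70% of its speed; a pose out of reach is approached as far as the arm can. A call with a gripper value outside its range is refused whole. The fingers move at their own pace and stop on an object; "grip_force" is the grip in N (left out, the last holds). Time passes only in rows, so rows that repeat a pose let the fingers close. It gives the time, the measured TCP pose, the force, the opening and the grip force at its end, in the units of the state.
- monitor.sense(): the state, without advancing time (a new reading comes with each control period).
- optics.camera(name): name is "scene" or "side" or "wrist"; returns a dict with "color" (480x640x3 uint8, red, green, blue), "range_z" (480x640 float32, m along the optical axis (not along the pixel's ray), 0 where there is no reading), "fx", "fy", "cx", "cy" (pixels), "world_to_cam" (4x4, takes a point from world to camera coordinates). Camera axes: x right, y up, looking along -z (the intrinsics and any distortion apply to the point x, -y, -z); pixel columns grow to the right and rows downward; lengths in m; the calibration is good to about 2 mm. A picture is of the moment at which its call begins.
- close_job(): hands the job in; it is judged then, once.
The state is a dict: "clock": time; "joint_positions": joint angles; "joint_vel": joint speeds; "joint_efforts": joint torques, N m; "eef_pos": TCP position; "ee_rot": TCP orientation; "force": force on the tool from outside, world axes, zero at the start; "torque": the same for the moment, N m; "gripper_width": finger opening in m; "grip_force": force on a finger pad.
Only numpy, scipy, OpenCV 4.12 (cv2) and the standard library are available. Lean on these libraries where they do the work, as an engineer would, in place of code of your own. Each camera call takes 0.05 s, during which the arm holds its last target. There are 200 camera calls.

## Working session

There is one attempt and no reset: what is moved stays moved. The work goes in short steps, Python scripts to look and compute and a tool call to move; the robot and the scene stay as the last step left them, time stands still between calls to the robot, and variables do not carry over. Pictures are saved under pics/ and viewed, at most 10 in all, crops included, and the job is handed in when it is done.

Besides the shell and the picture viewer there is one more tool, called after "Call:" by a JSON object that holds its "name" and its "arguments", one argument or row to a line. arm_command: Moves the arm, as the interface text tells. Its arguments: {"type":"object","properties":{"commands":{"type":"array","items":{"type":"array"}},"grip_force":{"type":"number"}},"required":["commands"]}

```bash
mkdir -p pics; ls; cat > h.py <<'E'
import numpy as np, cv2
from workcell import monitor, optics, close_job, ctrl
from scipy.spatial.transform import Rotation as R
def cam(n,f=None):
    c=optics.camera(n)
    if f: cv2.imwrite('pics/'+f,c['color'][:,:,::-1])
    np.savez('last_'+n,**c)
    return c
def pts(c,u,v):
    u=np.asarray(u,float);v=np.asarray(v,float)
    z=c['range_z'][v.astype(int),u.astype(int)]
    p=np.stack([(u-c['cx'])/c['fx']*z,-(v-c['cy'])/c['fy']*z,-z,np.ones_like(z)],-1)
    return (p@np.linalg.inv(c['world_to_cam']).T)[...,:3]
def allpts(c):
    u,v=np.meshgrid(np.arange(640),np.arange(480)); return pts(c,u,v)
E
python3 - <<'E'
from h import *
s=monitor.sense(); print(s, ctrl.tip_extent)
a=cam('scene','scene0.png'); b=cam('side','side0.png')
for c in(a,b): print({k:(v if np.size(v)<20 else v.shape) for k,v in c.items()})
E
```

```text
pics
{'clock': 0.0, 'joint_positions': array([-1.2049964 ,  0.46842937, -0.01160106,  1.60367721,  0.00603423,
        1.07139128, -0.05631247]), 'joint_vel': array([ 1.44747698e-03,  8.02786906e-04,  1.68257469e-03, -1.07542131e-03,
       -4.53190341e-04, -2.23226480e-05,  8.43468191e-04]), 'joint_efforts': array([-1.65962228e-04, -5.32398355e+01,  2.12407520e-02, -2.51306731e+01,
        1.14351895e-02,  7.95100437e-03,  8.84009239e-06]), 'eef_pos': array([0.25823407, 0.59590739, 0.25228226]), 'ee_rot': array([ 2.03009576e-01,  9.79176305e-01, -9.29047862e-04, -1.11215006e-04]), 'force': array([-0.11919376,  0.56319095,  0.38169636]), 'torque': array([ 0.01751129, -0.00609972, -0.00980474]), 'grip_force': 0.0, 'gripper_width': 0.085402362064452} 0.022
{'color': (480, 640, 3), 'range_z': (480, 640), 'fx': 459.5420978833184, 'fy': 459.5420978833184, 'cx': 320.68957562213103, 'cy': 232.75092046706177, 'world_to_cam': array([[ 0.820167  , -0.57184633, -0.01782881, -0.48126144],
       [ 0.27637478,  0.36871851,  0.88750416, -0.24345484],
       [-0.50094219, -0.73282906,  0.46045466, -0.91122901],
       [ 0.        ,  0.        ,  0.        ,  1.        ]])}
{'color': (480, 640, 3), 'range_z': (480, 640), 'fx': 617.6420566953585, 'fy': 617.6420566953585, 'cx': 305.3837896894766, 'cy': 243.40922257909324, 'world_to_cam': array([[-0.99405466, -0.10688437,  0.02076206,  0.56454717],
       [ 0.08742857, -0.66989278,  0.73729229, -0.11574538],
       [-0.06489666,  0.73472403,  0.67525478, -1.64267527],
       [ 0.        ,  0.        ,  0.        ,  1.        ]])}
```

View pics/scene0.png

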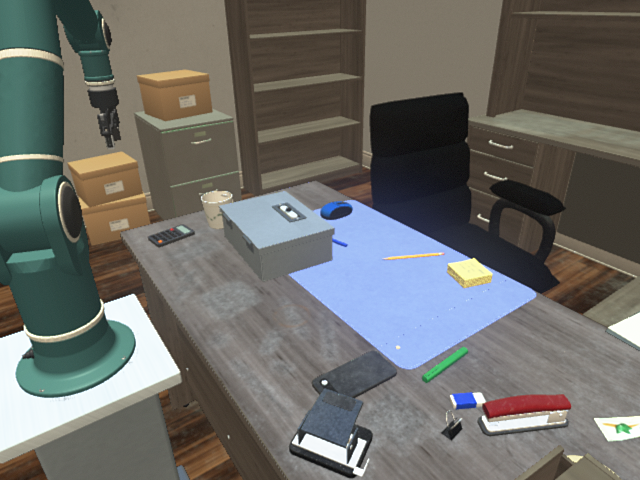

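View pics/side0.png

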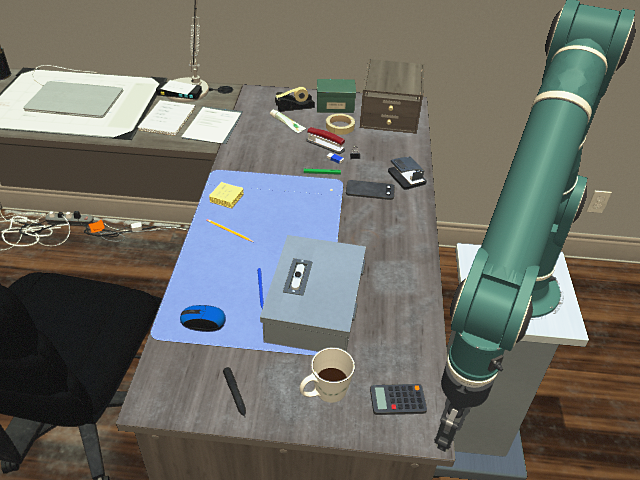

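The scene view shows the grey box, with the handle at about (289,212). In the side view the lid handle is at about (297,277), the mug at (332,370), the pen at (261,288) and the phone at (370,189). I'll fit the lid plane next and enlarge the handle.

```bash
python3 - <<'E'
from h import *
L=[]
for n in('side','scene'):
    c=dict(np.load(f'last_{n}.npz')); P=allpts(c)
    m=(abs(P[...,2]-.103)<.007)&(c['range_z']>0)
    nl,lab,st,ce=cv2.connectedComponentsWithStats(m.astype(np.uint8))
    seed={'side':(320,320),'scene':(260,225)}[n]
    l=lab[seed[1]-0,seed[0]] if n=='scene' else lab[270,330]
    Q=P[lab==l]; print(n,l,len(Q),np.median(Q[:,2]),Q.min(0),Q.max(0))
    (cx,cy),wh,a=cv2.minAreaRect((Q[:,:2]*1000).astype(np.float32)); print(cx,cy,wh,a)
    # handle cup points above lid
    h=P[...,2]>np.median(Q[:,2])+.0035
    box=cv2.boxPoints(((cx,cy),(wh[0]-20,wh[1]-20),a))
    ins=[(i,j) for i,j in zip(*np.nonzero((P[...,2]>.08)&(P[...,2]<.15)&h)) if cv2.pointPolygonTest(box,(float(P[i,j,0]*1000),float(P[i,j,1]*1000)),False)>0]
    if ins:
        H=np.array([P[i,j] for i,j in ins]); print('handle',len(H),np.median(H,0),H.min(0),H.max(0),cv2.minAreaRect((H[:,:2]*1000).astype(np.float32)))
s=cv2.imread('pics/side0.png')[225:360,240:390]; t=cv2.imread('pics/scene0.png')[180:285,205:345]
s=cv2.resize(s,(420,378),interpolation=3); t=cv2.resize(t,(378,378),interpolation=3)
cv2.imwrite('pics/crop1.png',np.hstack([s,t]))
E
```

```text
side 36 7471 0.10315153522845599 [ 0.41410456 -0.01396375  0.0960104 ] [0.64563484 0.29393893 0.10998378]
527.7785034179688 139.74073791503906 (301.71173095703125, 214.5325164794922) 84.88522338867188
handle 711 [0.56159907 0.14583891 0.10784349] [ 0.42454756 -0.00563206  0.10666217] [0.6343489  0.28516091 0.11870445] ((527.9696044921875, 140.08131408691406), (278.61456298828125, 194.0884552001953), 84.85110473632812)
scene 9 3925 0.10356899065069258 [ 0.41338658 -0.017915    0.09604436] [0.64627815 0.29434476 0.10996678]
527.425537109375 137.57339477539062 (296.0699157714844, 215.4014434814453) 84.37476348876953
handle 166 [0.57196982 0.12826281 0.10818575] [0.54509713 0.07434713 0.10707076] [0.61967647 0.19098937 0.11709231] ((585.419921875, 131.6638946533203), (115.4277572631836, 71.78857421875), 84.06881713867188)
```

View pics/crop1.png

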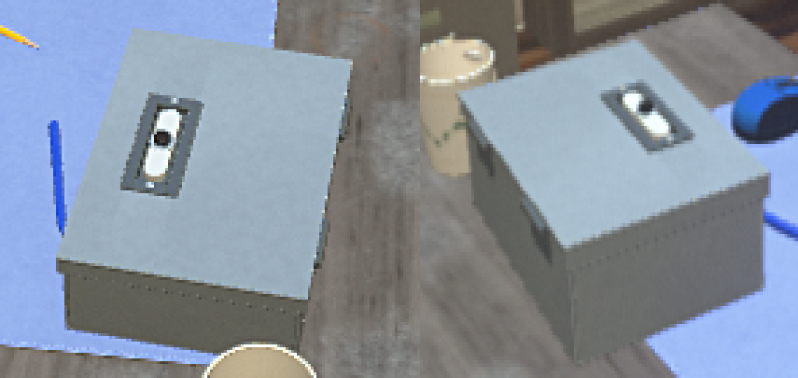

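The crop shows the button in the side view at full-image pixel ≈(297.9,274.3), and in the scene view at ≈(288.3,209.4). The bar lies along the box's long axis. I'll triangulate the button and check it against the box fit.

```bash
cat >> h.py <<'E'
def ray(c,u,v):
    W=np.linalg.inv(c['world_to_cam']); d=W[:3,:3]@np.array([(u-c['cx'])/c['fx'],-(v-c['cy'])/c['fy'],-1]); return W[:3,3],d/np.linalg.norm(d)
def tri(rs):
    A=sum(np.eye(3)-np.outer(d,d) for o,d in rs); b=sum((np.eye(3)-np.outer(d,d))@o for o,d in rs); return np.linalg.solve(A,b)
def togo(target,Rt=None):
    "shift in cm along present tool axes, rotvec"
    s=monitor.sense(); T=R.from_quat(s['ee_rot']); print('shift cm',np.round(T.inv().apply(np.array(target)-s['eef_pos'])*100,2))
    if Rt is not None: print('rotvec',np.round((T.inv()*Rt).as_rotvec(),3))
def down(yaw): # tool z down, tool y at yaw (deg)
    a=np.radians(yaw); y=np.array([np.cos(a),np.sin(a),0]); z=np.array([0,0,-1.]); return R.from_matrix(np.stack([np.cross(y,z),y,z],1))
E
python3 - <<'E'
from h import *
a=dict(np.load('last_side.npz'));b=dict(np.load('last_scene.npz'))
print(tri([ray(a,297.9,274.3),ray(b,288.3,209.4)]))
for z in(.11,.115,.12):
  for c,u,v in((a,297.9,274.3),(b,288.3,209.4)):
    o,d=ray(c,u,v); print(z,o+d*(z-o[2])/d[2])
# mug, etc
P=pts(a,[332,350,310,261,370],[372,365,390,288,189]);print(P)
th=np.radians(-5.3);print(527.6+45*np.cos(th),138.6+45*np.sin(th))
togo([.572,.134,.25],down(-5.3))
E
```

```text
[0.57494807 0.13497724 0.11006021]
0.11 [0.57399398 0.13563522 0.11      ]
0.11 [0.57638178 0.13555093 0.11      ]
0.115 [0.57348464 0.14054779 0.115     ]
0.115 [0.57086164 0.12598961 0.115     ]
0.12 [0.57297531 0.14546036 0.12      ]
0.12 [0.56534151 0.1164283  0.12      ]
[[ 4.70065942e-01  3.56185157e-01  3.24925122e-02]
 [ 4.31955717e-01  3.60739979e-01  7.10078793e-02]
 [ 5.15806752e-01  3.87331781e-01 -2.66621787e-04]
 [ 6.72466684e-01  1.05224972e-01  1.63819155e-02]
 [ 4.04214131e-01 -3.61092422e-01  1.11706060e-02]]
572.4076114183063 134.44332356490472
shift cm [-47.15 -29.92   0.3 ]
rotvec [-1.000e-03  1.000e-03  1.254e+00]
```

Call:
{"name": "arm_command", "arguments": {
  "commands": [
    [0,[-47.2,-29.9,0.3],[0,0,1.254]],
    [0,[-47.2,-29.9,0.3],[0,0,1.254]],
    [0,[-47.2,-29.9,0.3],[0,0,1.254]],
    [0,[-47.2,-29.9,0.3],[0,0,1.254]],
    [0,[-47.2,-29.9,0.3],[0,0,1.254]]
  ],
  "grip_force": 30
}}

```text
clock: 0.6
eef_pos: [0.3997, 0.3878, 0.2518]
ee_rot: [0.55, 0.835, -0.0, -0.0]
force: [1.1, 0.3, 0.4]
gripper_width: 0.0121
grip_force: 0.0
```

```bash
python3 -c "
from h import *
togo([.573,.135,.25],down(-5.3)); print(monitor.sense()['joint_positions'])"
```

```text
shift cm [-30.07   5.94   0.18]
rotvec [-0.     0.     0.498]
[-0.99999106  0.31093351  0.20717467  1.84750266 -0.07536013  0.99096274
 -0.35521462]
```

Call:
{"name": "arm_command", "arguments": {
  "commands": [
    [0,[-30,6,0.2],[0,0,0.498]],
    [0,[-30,6,0.2],[0,0,0.498]],
    [0,[-30,6,0.2],[0,0,0.498]],
    [0,[-30,6,0.2],[0,0,0.498]],
    [0,[-30,6,0.2],[0,0,0.498]]
  ]
}}

```text
clock: 1.1
eef_pos: [0.5427, 0.183, 0.2502]
ee_rot: [0.737, 0.676, -0.0, -0.0]
force: [0.7, 1.2, 0.1]
gripper_width: -0.0
grip_force: 0.0
```

```bash
python3 -c "
from h import *
togo([.573,.135,.25],down(-5.3)); print(monitor.sense()['joint_positions'])"
```

```text
shift cm [-4.52  3.44  0.01]
rotvec [-0.     0.     0.006]
[-0.70415994  0.34922181  0.40129019  1.8217663  -0.15931431  1.00247206
 -0.3252059 ]
```

Call:
{"name": "arm_command", "arguments": {
  "commands": [
    [0,[-4.5,3.4,0],[0,0,0]],
    [0,[-4.5,3.4,0],[0,0,0]],
    [0,[-4.5,3.4,0],[0,0,0]],
    [0,[-4.5,3.4,0],[0,0,0]]
  ]
}}

```text
clock: 1.5
eef_pos: [0.5713, 0.1383, 0.2499]
ee_rot: [0.736, 0.677, -0.0, -0.001]
force: [-0.8, 1.2, 0.6]
gripper_width: -0.0005
grip_force: 0.0
```

```bash
python3 -c "
from h import *
c=cam('wrist','w1.png'); print(c['fx'],c['cx'],c['cy'],c['world_to_cam'])
togo([.573,.135,.25],down(-5.3)); s=monitor.sense(); print(s['eef_pos'],s['force'])"
```

```text
405.1680987110129 315.47163241025265 238.4682213545878 [[ 9.96336541e-01 -8.55187374e-02 -2.04384109e-04 -5.56445210e-01]
 [ 8.07715058e-02  9.41808730e-01 -3.26300904e-01 -1.35225753e-01]
 [ 2.80973321e-02  3.25089006e-01  9.45265930e-01 -4.38350831e-01]
 [ 0.00000000e+00  0.00000000e+00  0.00000000e+00  1.00000000e+00]]
shift cm [-0.38  0.22 -0.01]
rotvec [-0.001 -0.001  0.009]
[0.57115633 0.13892373 0.24995232] [-1.08525589  0.92144169  0.29993749]
```

View pics/w1.png

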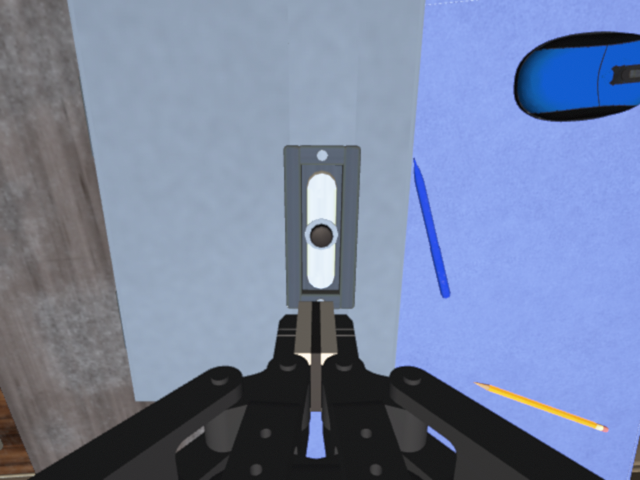

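The wrist view shows the button at about (320.5,235.5). The cup rim spans columns 284–361 and rows 146–308, and it lines up with the tool axes.

```bash
python3 - <<'E'
from h import *
c=dict(np.load('last_wrist.npz')); P=allpts(c)
print('button',np.median(P[231:240,316:325].reshape(-1,3),0))
print('rim L,R',[np.median(P[180:290,a:b].reshape(-1,3),0) for a,b in((288,298),(346,355))])
print('bar',np.median(P[185:210,314:328].reshape(-1,3),0), np.median(P[260:275,314:328].reshape(-1,3),0))
print('lid',np.median(P[100:300,230:270].reshape(-1,3),0),np.median(P[100:300,375:390].reshape(-1,3),0))
for u,v in((287,148),(358,148),(352,305),(289,305)): print(pts(c,[u],[v]))
for z in(.112,.118): 
    o,d=ray(c,320.5,235.5); print(o+d*(z-o[2])/d[2])
E
```

```text
button [0.57328483 0.1365584  0.1148429 ]
rim L,R [array([0.55434842, 0.1357625 , 0.10634972]), array([0.59365576, 0.13250451, 0.10639941])]
bar [0.57569631 0.16084724 0.10786681] [0.57155908 0.11064044 0.10776511]
lid [0.52776422 0.16221755 0.10284513] [0.61682546 0.15456369 0.10292723]
[[0.55688107 0.19406373 0.10611386]]
[[0.602336   0.18994076 0.10415536]]
[[0.59200168 0.07788285 0.1059841 ]]
[[0.57764557 0.22227334 0.37012009]]
[0.57352165 0.13531691 0.112     ]
[0.57361751 0.13733821 0.118     ]
```

```bash
python3 -c "
from h import *
togo([.5735,.136,.144],down(-5)); s=monitor.sense(); print(s['eef_pos'],s['force'],s['gripper_width'],ctrl.tip_extent,[x for x in dir(ctrl) if x[0]!='_'])"
```

```text
shift cm [-0.28  0.27 10.59]
rotvec [-0.001 -0.001  0.004]
[0.57115633 0.13892373 0.24995232] [-1.08525589  0.92144169  0.29993749] -9.739420169802536e-05 0.022 ['IKError', 'tip_extent']
```

Call:
{"name": "arm_command", "arguments": {
  "commands": [
    [0,[-0.28,0.27,5],[0,0,0]],
    [0,[-0.28,0.27,9],[0,0,0]],
    [0,[-0.28,0.27,10.6],[0,0,0]],
    [0,[-0.28,0.27,10.6],[0,0,0]],
    [0,[-0.28,0.27,10.6],[0,0,0]]
  ]
}}

```text
clock: 2.05
eef_pos: [0.5752, 0.1349, 0.1456]
ee_rot: [0.736, 0.676, 0.001, 0.0]
force: [1.0, 0.4, 0.1]
gripper_width: 0.0004
grip_force: 0.0
```

```bash
python3 -c "
from h import *
c=cam('wrist','w2.png');c=cam('side','s2.png')
togo([.5735,.136,.137],down(-5)); s=monitor.sense(); print(s['eef_pos'],s['force'],s['gripper_width'])
a=cv2.imread('pics/w2.png');b=cv2.resize(cv2.imread('pics/s2.png')[215:315,240:360],(480,400),interpolation=3)
b=cv2.copyMakeBorder(b,0,80,0,0,cv2.BORDER_CONSTANT);cv2.imwrite('pics/c2.png',np.hstack([a[:,160:480],b]))"
```

```text
shift cm [ 0.11 -0.25  0.95]
rotvec [ 0.003 -0.002  0.002]
[0.57589383 0.13465793 0.14647247] [ 0.40490318 -0.18056764  0.45046181] 0.0001946560450362764
```

View pics/c2.png

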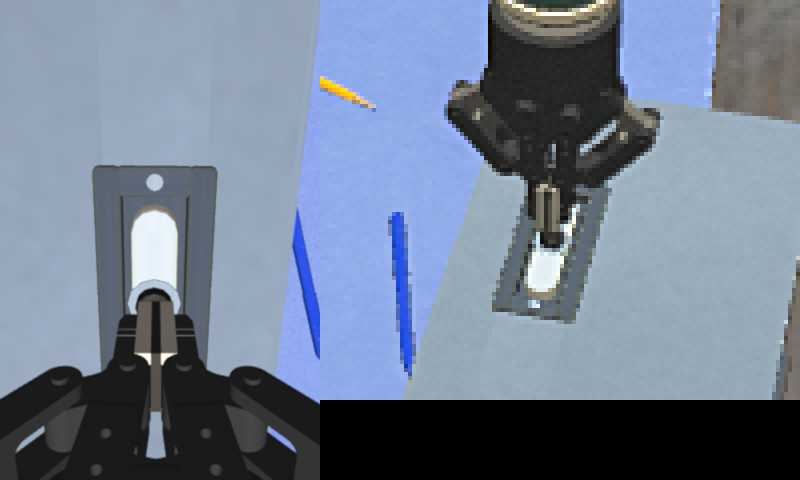

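The wrist view shows the closed tips just short of the button, in line with it laterally. The side view shows the tips above it. Next I'll feel downward in small steps.

Call:
{"name": "arm_command", "arguments": {
  "commands": [
    [0,[0,-0.15,0.2],[0,0,0]],
    [0,[0,-0.15,0.4],[0,0,0]],
    [0,[0,-0.15,0.4],[0,0,0]],
    [0,[0,-0.15,0.4],[0,0,0]]
  ]
}}

```text
clock: 2.55
eef_pos: [0.5731, 0.1341, 0.1406]
ee_rot: [0.737, 0.676, 0.0, 0.0]
force: [0.5, -0.3, 0.9]
gripper_width: 0.0
grip_force: 0.0
```

```bash
python3 -c "
from h import *
s=monitor.sense(); print(s['eef_pos'],s['force'],s['joint_vel'].round(3)); togo([.5735,.136,.137],down(-5))"
```

```text
[0.57312178 0.13406076 0.14055055] [ 0.50401654 -0.30748315  0.85403572] [ 0.001  0.003  0.001  0.     0.001 -0.001 -0.001]
shift cm [0.2  0.02 0.36]
rotvec [ 0.    -0.     0.001]
```

Call:
{"name": "arm_command", "arguments": {
  "commands": [
    [0,[0.15,0,0.1],[0,0,0]],
    [0,[0.15,0,0.2],[0,0,0]],
    [0,[0.15,0,0.2],[0,0,0]]
  ]
}}

```text
clock: 2.85
eef_pos: [0.5731, 0.1356, 0.1381]
ee_rot: [0.737, 0.676, -0.0, -0.0]
force: [-0.1, 0.1, -0.1]
gripper_width: -0.0003
grip_force: 0.0
```

Call:
{"name": "arm_command", "arguments": {
  "commands": [
    [0,[0,0,0.1],[0,0,0]],
    [0,[0,0,0.1],[0,0,0]],
    [0,[0,0,0.1],[0,0,0]]
  ]
}}

```text
clock: 3.15
eef_pos: [0.5732, 0.1355, 0.1373]
ee_rot: [0.737, 0.676, -0.0, -0.0]
force: [0.2, -0.5, 0.5]
gripper_width: -0.0002
grip_force: 0.0
```

Call:
{"name": "arm_command", "arguments": {
  "commands": [
    [0,[0,0,0.05],[0,0,0]],
    [0,[0,0,0.1],[0,0,0]],
    [0,[0,0,0.1],[0,0,0]]
  ]
}}

```text
clock: 3.45
eef_pos: [0.5732, 0.1355, 0.1365]
ee_rot: [0.737, 0.676, 0.0, 0.0]
force: [-0.9, 0.3, 2.6]
gripper_width: 0.0001
grip_force: 0.8
```

Call:
{"name": "arm_command", "arguments": {
  "commands": [
    [0,[0,0,0.05],[0,0,0]],
    [0,[0,0,0.05],[0,0,0]],
    [0,[0,0,0.05],[0,0,0]]
  ]
}}

```text
clock: 3.75
eef_pos: [0.5732, 0.1355, 0.1358]
ee_rot: [0.737, 0.676, 0.0, 0.0]
force: [-0.1, -0.5, 2.9]
gripper_width: 0.0002
grip_force: 0.9
```

Call:
{"name": "arm_command", "arguments": {
  "commands": [
    [0,[0,0,0.05],[0,0,0]],
    [0,[0,0,0.05],[0,0,0]],
    [0,[0,0,0.05],[0,0,0]]
  ]
}}

```text
clock: 4.05
eef_pos: [0.5732, 0.1355, 0.1353]
ee_rot: [0.737, 0.676, 0.0, 0.0]
force: [0.0, -0.0, 2.3]
gripper_width: 0.0004
grip_force: 0.9
```

Call:
{"name": "arm_command", "arguments": {
  "commands": [
    [0,[0,0,0.05],[0,0,0]],
    [0,[0,0,0.05],[0,0,0]],
    [0,[0,0,0.05],[0,0,0]]
  ]
}}

```text
clock: 4.35
eef_pos: [0.5732, 0.1356, 0.1353]
ee_rot: [0.737, 0.676, 0.0, -0.0]
force: [-2.7, -0.4, 7.1]
gripper_width: 0.0004
grip_force: 3.4
```

Call:
{"name": "arm_command", "arguments": {
  "commands": [
    [0,[0,0,0.04],[0,0,0]],
    [0,[0,0,0.04],[0,0,0]],
    [0,[0,0,0.04],[0,0,0]]
  ]
}}

```text
clock: 4.65
eef_pos: [0.5733, 0.1356, 0.135]
ee_rot: [0.737, 0.676, 0.0, -0.0]
force: [-2.1, -0.3, 7.5]
gripper_width: -0.0001
grip_force: 3.5
```

The force jumped to about 7 N, so the handle is free and pushing back. I'll withdraw.

Call:
{"name": "arm_command", "arguments": {
  "commands": [
    [0,[0,0,-0.6],[0,0,0]],
    [0,[0,0,-1.4],[0,0,0]],
    [0,[0,0,-2.4],[0,0,0]],
    [0,[0,0,-4],[0,0,0]],
    [4.5,[0,0,-7],[0,0,0]]
  ]
}}

```text
clock: 5.15
eef_pos: [0.5717, 0.1354, 0.2034]
ee_rot: [0.737, 0.676, -0.002, -0.001]
force: [-0.6, -0.2, -0.6]
gripper_width: 0.0132
grip_force: 0.0
```

```bash
python3 - <<'E'
from h import *
c=cam('wrist','w3.png'); b=cam('side','s3.png'); s=monitor.sense(); print(s['eef_pos'],s['force'])
P=allpts(c); m=(P[...,2]>.115)&(P[...,2]<.15)&(abs(P[...,0]-.573)<.05)&(abs(P[...,1]-.136)<.06)
H=P[m]; print(len(H),np.percentile(H[:,2],[5,25,50,75,95,99]))
a=cv2.imread('pics/w3.png');b=cv2.resize(cv2.imread('pics/s3.png')[215:315,240:360],(480,400),interpolation=3)
b=cv2.copyMakeBorder(b,0,80,0,0,cv2.BORDER_CONSTANT);cv2.imwrite('pics/c3.png',np.hstack([a[:,160:480],b]))
E
```

```text
[0.57547967 0.13591404 0.20829644] [ 0.99914679 -0.81070865  0.8300611 ]
5336 [0.12800199 0.1298086  0.13044058 0.13117448 0.1374218  0.13806026]
```

View pics/c3.png

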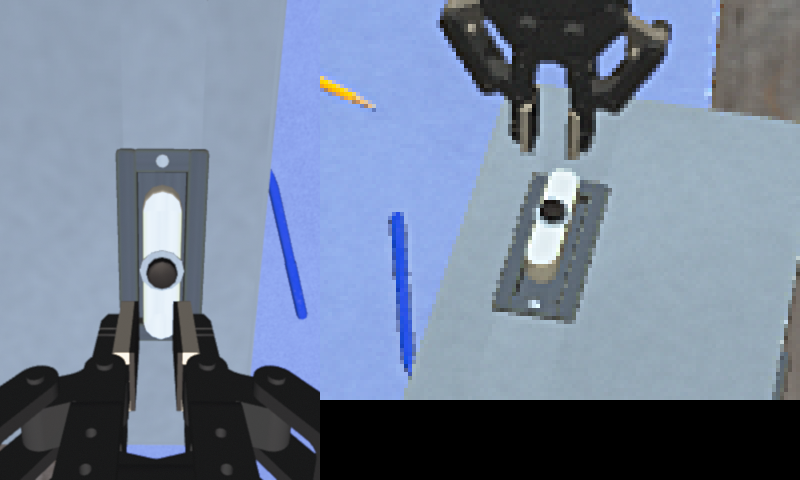

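The handle has popped out: bar top at 0.130, button top at 0.138, and the bar sits centred between the open fingers (wrist crop button at (161,272)). I'll descend to straddle it.

Call:
{"name": "arm_command", "arguments": {
  "commands": [
    [4.5,[0,0,0],[0,0,0]],
    [4.5,[0,0,0],[0,0,0]],
    [4.5,[0,0,3],[0,0,0]],
    [4.5,[0,0,5],[0,0,0]],
    [4.5,[0,0,5],[0,0,0]]
  ]
}}

```text
clock: 5.75
eef_pos: [0.5705, 0.135, 0.1507]
ee_rot: [0.737, 0.676, -0.004, -0.001]
force: [-0.7, -1.0, -0.3]
gripper_width: 0.0451
grip_force: 0.0
```

```bash
python3 -c "
from h import *
togo([.5735,.1358,.133],down(-5)); s=monitor.sense(); print(s['eef_pos'],s['force'],s['gripper_width'],s['joint_positions'])"
```

```text
shift cm [0.11 0.31 1.77]
rotvec [-0.007  0.003  0.001]
[0.57047088 0.13499209 0.15068777] [-0.71683844 -1.04121557 -0.26098975] 0.04513785742064117 [-0.58277739  0.50367267  0.38165549  1.86001369 -0.24463683  0.83162577
 -0.1627859 ]
```

Call:
{"name": "arm_command", "arguments": {
  "commands": [
    [4.5,[0,0,0.6],[0,0,0]],
    [4.5,[0,0,1.2],[0,0,0]],
    [4.5,[0,0,1.7],[0,0,0]],
    [4.5,[0,0,1.7],[0,0,0]],
    [4.5,[0,0,1.7],[0,0,0]]
  ]
}}

```text
clock: 6.25
eef_pos: [0.5734, 0.1356, 0.1377]
ee_rot: [0.737, 0.676, 0.0, 0.0]
force: [-0.8, -0.8, -0.0]
gripper_width: 0.0448
grip_force: 0.0
```

```bash
python3 -c "
from h import *
togo([.5735,.1358,.133],down(-5)); s=monitor.sense(); print(s['eef_pos'],s['force'],s['gripper_width'],s['joint_vel'])"
```

```text
shift cm [0.02 0.01 0.47]
rotvec [ 0.    -0.     0.001]
[0.57335611 0.13557934 0.13767943] [-0.76940638 -0.84302427 -0.03515971] 0.044772478452693054 [-0.00087834 -0.00561565  0.00065312 -0.00112747 -0.00018155 -0.00176376
  0.00042203]
```

Call:
{"name": "arm_command", "arguments": {
  "commands": [
    [4.5,[0,0,0.25],[0,0,0]],
    [4.5,[0,0,0.45],[0,0,0]],
    [0,[0,0,0.45],[0,0,0]],
    [0,[0,0,0.45],[0,0,0]],
    [0,[0,0,0.45],[0,0,0]]
  ],
  "grip_force": 30
}}

```text
clock: 6.75
eef_pos: [0.5742, 0.1355, 0.1333]
ee_rot: [0.737, 0.676, 0.001, 0.001]
force: [3.5, 0.4, -0.2]
gripper_width: 0.0196
grip_force: 32.5
```

Call:
{"name": "arm_command", "arguments": {
  "commands": [
    [0,[0,0,0],[0,0,0]],
    [0,[0,0,0],[0,0,0]]
  ]
}}

```text
clock: 6.95
eef_pos: [0.5742, 0.1354, 0.1333]
ee_rot: [0.737, 0.676, 0.001, 0.001]
force: [5.3, -1.8, -1.8]
gripper_width: 0.0195
grip_force: 32.4
```

Call:
{"name": "arm_command", "arguments": {
  "commands": [
    [0,[0,0.1,0],[0,0,0.12]],
    [0,[0,0.1,0],[0,0,0.24]],
    [0,[0,0.1,0],[0,0,0.36]],
    [0,[0,0.1,0],[0,0,0.48]],
    [0,[0,0.1,0],[0,0,0.6]]
  ]
}}

```text
clock: 7.45
eef_pos: [0.5745, 0.1355, 0.1332]
ee_rot: [0.905, 0.426, 0.0, 0.0]
force: [2.8, -0.5, -1.0]
gripper_width: 0.0192
grip_force: 32.5
```

Call:
{"name": "arm_command", "arguments": {
  "commands": [
    [0,[0,0,0],[0,0,0.12]],
    [0,[0,0,0],[0,0,0.24]],
    [0,[0,0,0],[0,0,0.36]],
    [0,[0,0,0],[0,0,0.48]],
    [0,[0,0,0],[0,0,0.6]]
  ]
}}

```text
clock: 7.95
eef_pos: [0.5748, 0.1354, 0.1333]
ee_rot: [0.99, 0.14, 0.001, 0.0]
force: [4.4, -1.0, -2.6]
gripper_width: 0.0194
grip_force: 32.4
```

Call:
{"name": "arm_command", "arguments": {
  "commands": [
    [0,[0,0,0],[0,0,0.1]],
    [0,[0,0,0],[0,0,0.2]],
    [0,[0,0,0],[0,0,0.25]],
    [0,[0,0,0],[0,0,0.25]],
    [0,[0,0,0],[0,0,0.25]]
  ]
}}

```text
clock: 8.45
eef_pos: [0.5748, 0.1353, 0.1332]
ee_rot: [1.0, 0.018, 0.001, 0.0]
force: [4.2, -1.6, 0.2]
gripper_width: 0.0196
grip_force: 32.6
```

```bash
python3 - <<'E'
from h import *
c=cam('wrist'); s=monitor.sense(); print(s)
T=R.from_quat(s['ee_rot']); print(T.as_matrix().round(3))
# plan the arc: hinge world; yaw
th=np.radians(-5.1); ux=np.array([np.cos(th),np.sin(th),0]); uz=np.array([0,0,1.]); uy=np.cross(uz,ux)
hinge=s['eef_pos']-ux*.147; hinge[2]=.094
r0=s['eef_pos']-hinge
for a in(.1,.2,.3,.4,.5,.6,.7,.75):
    Q=R.from_rotvec(-uy*a); p=hinge+Q.apply(r0)
    print(a,p.round(3),'shift',(T.inv().apply(p-s['eef_pos'])*100).round(2),'rv',(T.inv()*Q*T).as_rotvec().round(3))
E
```

```text
{'clock': 8.5, 'joint_positions': array([-0.83330047,  0.61102276,  0.73580604,  1.88140399, -0.53529255,
        0.85471183, -1.35971881]), 'joint_vel': array([ 0.00226271, -0.00217698, -0.00198517,  0.00016401,  0.00045931,
        0.00059276, -0.00447786]), 'joint_efforts': array([ -1.49236355, -46.36062026,   9.00173128, -15.97486138,
        -0.13616217,   1.57713544,  -0.14090572]), 'eef_pos': array([0.57481815, 0.13530804, 0.13325408]), 'ee_rot': array([9.99840614e-01, 1.78360565e-02, 7.88637376e-04, 2.77849927e-07]), 'force': array([ 5.39314998, -1.19726887, -0.49202855]), 'torque': array([-0.17959568, -1.0580292 ,  0.13786784]), 'grip_force': 32.59484946727753, 'gripper_width': 0.019715089682474207}
[[ 0.999  0.036  0.002]
 [ 0.036 -0.999  0.   ]
 [ 0.002  0.    -1.   ]]
0.1 [0.57  0.136 0.148] shift [-0.46 -0.06 -1.45] rv [-0.012  0.099 -0.   ]
0.2 [0.564 0.136 0.162] shift [-1.06 -0.13 -2.84] rv [-0.025  0.198 -0.   ]
0.3 [0.557 0.137 0.175] shift [-1.8  -0.23 -4.17] rv [-0.037  0.298 -0.   ]
0.4 [0.548 0.138 0.187] shift [-2.66 -0.33 -5.42] rv [-0.05   0.397 -0.   ]
0.5 [0.538 0.139 0.199] shift [-3.64 -0.46 -6.57] rv [-0.062  0.496 -0.   ]
0.6 [0.527 0.14  0.209] shift [-4.73 -0.59 -7.62] rv [-0.075  0.595 -0.   ]
0.7 [0.515 0.141 0.219] shift [-5.93 -0.74 -8.56] rv [-0.087  0.695 -0.   ]
0.75 [0.509 0.141 0.223] shift [-6.55 -0.82 -8.98] rv [-0.093  0.744 -0.   ]
```

The handle is turned about 1.45 rad. Now I'll lift along the arc.

Call:
{"name": "arm_command", "arguments": {
  "commands": [
    [0,[-0.2,0,-0.7],[-0.006,0.05,0]],
    [0,[-0.46,-0.06,-1.45],[-0.012,0.1,0]],
    [0,[-0.74,-0.1,-2.15],[-0.018,0.149,0]],
    [0,[-1.06,-0.13,-2.84],[-0.025,0.198,0]],
    [0,[-1.06,-0.13,-2.84],[-0.025,0.198,0]]
  ],
  "grip_force": 45
}}

```text
clock: 9.0
eef_pos: [0.5639, 0.1363, 0.1622]
ee_rot: [0.995, 0.018, 0.101, 0.011]
force: [6.0, -2.1, -0.2]
gripper_width: 0.0189
grip_force: 48.7
```

```bash
cat > plan.py <<'E'
from h import *
s=monitor.sense(); T=R.from_quat(s['ee_rot']); print(s['joint_positions'].round(2),s['force'].round(1),s['torque'].round(2),s['gripper_width'])
th=np.radians(-5.1); ux=np.array([np.cos(th),np.sin(th),0]); uy=np.cross([0,0,1],ux)
p0=np.array([.5748,.1353,.1332]); hinge=p0-ux*.147; hinge[2]=.094; T0=R.from_quat([.99984,.0178,.0008,0])
d=s['eef_pos']-hinge; r0=p0-hinge
print('angle by pos',np.arctan2(d[2],d@ux)-np.arctan2(r0[2],r0@ux),'radius',np.linalg.norm([d[2],d@ux]),np.linalg.norm(r0),'tilt',(T*T0.inv()).as_rotvec())
for a in(.2,.25,.3,.35,.4,.45,.5,.55,.6,.65,.7,.75):
    Q=R.from_rotvec(-uy*a); p=hinge+Q.apply(r0); Rt=Q*T0
    print(a,'shift',(T.inv().apply(p-s['eef_pos'])*100).round(2),'rv',(T.inv()*Rt).as_rotvec().round(3))
E
python3 plan.py
```

```text
[-0.98  0.49  0.81  2.03 -0.49  0.62 -1.41] [ 6.  -2.1 -0.2] [-0.49 -1.2   0.08] 0.01889170117260281
angle by pos 0.20370040043534104 radius 0.15219930266712117 0.15213691202334823 tilt [-0.01785935 -0.20127564  0.00023664]
0.2 shift [0.01 0.01 0.06] rv [ 0.    -0.002  0.   ]
0.25 shift [-0.2  -0.02 -0.67] rv [-0.006  0.048  0.   ]
0.3 shift [-0.45 -0.05 -1.39] rv [-0.012  0.097  0.   ]
0.35 shift [-0.73 -0.09 -2.1 ] rv [-0.019  0.147  0.   ]
0.4 shift [-1.05 -0.13 -2.79] rv [-0.025  0.196  0.   ]
0.45 shift [-1.4  -0.17 -3.46] rv [-0.031  0.246  0.   ]
0.5 shift [-1.78 -0.22 -4.12] rv [-0.037  0.296  0.   ]
0.55 shift [-2.19 -0.27 -4.76] rv [-0.043  0.345  0.   ]
0.6 shift [-2.64 -0.33 -5.37] rv [-0.05   0.395  0.   ]
0.65 shift [-3.11 -0.39 -5.96] rv [-0.056  0.444  0.   ]
0.7 shift [-3.62 -0.45 -6.53] rv [-0.062  0.494  0.   ]
0.75 shift [-4.15 -0.52 -7.06] rv [-0.068  0.544  0.   ]
```

Call:
{"name": "arm_command", "arguments": {
  "commands": [
    [0,[-0.2,0,-0.67],[-0.006,0.045,0]],
    [0,[-0.45,-0.05,-1.39],[-0.011,0.09,0]],
    [0,[-0.7,-0.08,-2.1],[-0.016,0.13,0]],
    [0,[-1.0,-0.12,-2.8],[-0.021,0.165,0]],
    [0,[-1.0,-0.12,-2.8],[-0.021,0.165,0]]
  ]
}}

```text
clock: 9.5
eef_pos: [0.5488, 0.1377, 0.1878]
ee_rot: [0.983, 0.018, 0.183, 0.02]
force: [5.2, -2.8, 1.5]
gripper_width: 0.0186
grip_force: 48.9
```

```bash
cat >> plan.py <<'E'
print('pivoted'); zt=np.array([0,0,-1.])
for a in(.4,.45,.5,.55,.6,.65,.7,.75):
    Q=R.from_rotvec(-uy*a); b=hinge+Q.apply(r0+.012*zt); t=.2+.65*(a-.2); Qt=R.from_rotvec(-uy*t)
    p=b-.012*Qt.apply(zt); Rt=Qt*T0
    print(a,round(t,2),'shift',(T.inv().apply(p-s['eef_pos'])*100).round(2),'rv',(T.inv()*Rt).as_rotvec().round(3))
c=cam('scene','sc4.png'); b=cam('side','s4.png')
cv2.imwrite('pics/c4.png',np.hstack([cv2.resize(cv2.imread('pics/sc4.png')[130:290,190:350],(400,400)),cv2.resize(cv2.imread('pics/s4.png')[200:360,230:390],(400,400))]))
E
python3 plan.py
```

```text
[-1.16  0.39  0.93  2.15 -0.41  0.43 -1.51] [ 5.2 -2.8  1.5] [-0.57 -1.26 -0.05] 0.018599819016407008
angle by pos 0.3991650534182286 radius 0.15303549604449776 0.15213691202334823 tilt [-3.28393589e-02 -3.66972446e-01  2.37783850e-04]
0.2 shift [0.48 0.07 3.  ] rv [ 0.021 -0.167  0.   ]
0.25 shift [0.39 0.06 2.24] rv [ 0.015 -0.118  0.   ]
0.3 shift [0.27 0.04 1.49] rv [ 0.009 -0.068  0.   ]
0.35 shift [0.11 0.02 0.75] rv [ 0.002 -0.018  0.   ]
0.4 shift [-0.09 -0.    0.01] rv [-0.004  0.031  0.   ]
0.45 shift [-0.32 -0.03 -0.71] rv [-0.01   0.081  0.   ]
0.5 shift [-0.59 -0.07 -1.42] rv [-0.016  0.131  0.   ]
0.55 shift [-0.9  -0.1  -2.12] rv [-0.023  0.18   0.   ]
0.6 shift [-1.24 -0.15 -2.8 ] rv [-0.029  0.23   0.   ]
0.65 shift [-1.61 -0.19 -3.46] rv [-0.035  0.279  0.   ]
0.7 shift [-2.01 -0.24 -4.1 ] rv [-0.041  0.329  0.   ]
0.75 shift [-2.45 -0.3  -4.72] rv [-0.047  0.379  0.   ]
pivoted
0.4 0.33 shift [-0.01  0.01  0.01] rv [ 0.005 -0.038  0.   ]
0.45 0.36 shift [-0.22 -0.02 -0.71] rv [ 0.001 -0.006  0.   ]
0.5 0.4 shift [-0.47 -0.05 -1.43] rv [-0.003  0.026  0.   ]
0.55 0.43 shift [-0.75 -0.09 -2.13] rv [-0.007  0.059  0.   ]
0.6 0.46 shift [-1.07 -0.13 -2.82] rv [-0.011  0.091  0.   ]
0.65 0.49 shift [-1.43 -0.17 -3.49] rv [-0.015  0.123  0.   ]
0.7 0.52 shift [-1.81 -0.22 -4.15] rv [-0.019  0.155  0.   ]
0.75 0.56 shift [-2.23 -0.27 -4.78] rv [-0.023  0.188  0.   ]
```

View pics/c4.png

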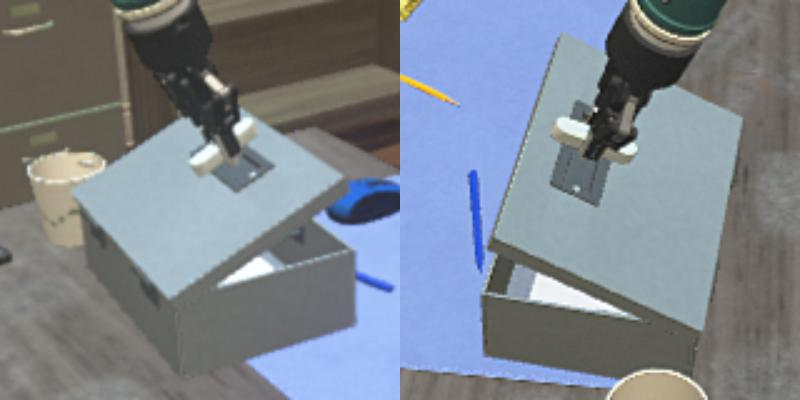

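Both views show the lid following at about 0.4 rad, with the handle held crosswise. I'll continue to 0.7.

Call:
{"name": "arm_command", "arguments": {
  "commands": [
    [0,[-0.22,-0.02,-0.71],[0,0.01,0]],
    [0,[-0.47,-0.05,-1.43],[-0.003,0.03,0]],
    [0,[-0.75,-0.09,-2.13],[-0.007,0.06,0]],
    [0,[-1.07,-0.13,-2.82],[-0.011,0.09,0]],
    [0,[-1.07,-0.13,-2.82],[-0.011,0.09,0]]
  ]
}}

```text
clock: 10.1
eef_pos: [0.5282, 0.1392, 0.2098]
ee_rot: [0.974, 0.017, 0.226, 0.024]
force: [4.4, -3.9, 3.6]
gripper_width: 0.0189
grip_force: 48.3
```

```bash
python3 plan.py | grep -v '^0.[23]'
```

```text
[-1.38  0.32  1.11  2.24 -0.3   0.34 -1.62] [ 4.4 -3.9  3.6] [-0.99 -1.   -0.32] 0.018897591501292776
angle by pos 0.5966942101985911 radius 0.15318140573302036 0.15213691202334823 tilt [-4.12103502e-02 -4.55581502e-01  1.83494661e-04]
0.4 shift [0.78 0.07 2.89] rv [ 0.008 -0.057  0.   ]
0.45 shift [0.61 0.05 2.15] rv [ 0.001 -0.007  0.   ]
0.5 shift [0.41 0.02 1.42] rv [-0.005  0.042  0.   ]
0.55 shift [ 0.17 -0.01  0.7 ] rv [-0.011  0.092  0.   ]
0.6 shift [-0.11 -0.04 -0.01] rv [-0.017  0.142  0.   ]
0.65 shift [-0.42 -0.08 -0.7 ] rv [-0.023  0.191  0.   ]
0.7 shift [-0.77 -0.12 -1.37] rv [-0.03   0.241  0.   ]
0.75 shift [-1.15 -0.17 -2.03] rv [-0.036  0.29   0.   ]
pivoted
0.4 0.33 shift [0.87 0.08 2.9 ] rv [ 0.016 -0.126  0.   ]
0.45 0.36 shift [0.72 0.06 2.16] rv [ 0.012 -0.094  0.   ]
0.5 0.4 shift [0.53 0.04 1.42] rv [ 0.008 -0.062  0.   ]
0.55 0.43 shift [0.31 0.01 0.7 ] rv [ 0.004 -0.03   0.   ]
0.6 0.46 shift [ 0.05 -0.02 -0.02] rv [0.    0.003 0.   ]
0.65 0.49 shift [-0.24 -0.06 -0.72] rv [-0.004  0.035  0.   ]
0.7 0.52 shift [-0.56 -0.1  -1.41] rv [-0.008  0.067  0.   ]
0.75 0.56 shift [-0.92 -0.14 -2.08] rv [-0.012  0.099  0.   ]
```

Call:
{"name": "arm_command", "arguments": {
  "commands": [
    [0,[-0.24,-0.06,-0.72],[-0.003,0.03,0]],
    [0,[-0.56,-0.1,-1.41],[-0.006,0.05,0]],
    [0,[-0.7,-0.1,-1.65],[-0.006,0.06,0]],
    [0,[-0.7,-0.1,-1.65],[-0.006,0.06,0]],
    [0,[-0.7,-0.1,-1.65],[-0.006,0.06,0]]
  ]
}}

```text
clock: 10.7
eef_pos: [0.5144, 0.1403, 0.2209]
ee_rot: [0.967, 0.017, 0.254, 0.027]
force: [3.1, -3.5, 1.9]
gripper_width: 0.0191
grip_force: 47.9
```

```bash
python3 plan.py | head -2; python3 - <<'E'
from h import *
s=monitor.sense()
for n in('side','scene'):
    c=dict(np.load(f'last_{n}.npz')); P=allpts(c)
    th=np.radians(-5.1); ux=np.array([np.cos(th),np.sin(th),0]); uy=np.array([-ux[1],ux[0],0])
    h=np.array([.4284,.148,.094]); D=P-h; X=D@ux;Y=D@uy;Z=D[...,2]
    m=(c['range_z']>0)&(abs(Y)<.135)&(X>.02)&(X<.2)&(Z>.02)&(Z<.2)
    # histogram of plane angle
    ang=np.arctan2(Z[m]-.009*.8,X[m]); hh,e=np.histogram(ang,bins=np.arange(0,1.2,.02)); print(n,e[hh.argmax()]+.01,hh.max())
E
```

```text
[-1.55  0.3   1.26  2.29 -0.24  0.29 -1.69] [ 3.1 -3.5  1.9] [-0.89 -0.6  -0.35] 0.01906509084775431
angle by pos 0.7125960029039478 radius 0.15349980146254938 0.15213691202334823 tilt [-4.55071691e-02 -5.12968548e-01 -1.60787418e-04]
side 0.73 1493
scene 0.73 1070
```

The lid is at about 0.71 rad by both cameras. I'll release and back off along the tool axis.

Call:
{"name": "arm_command", "arguments": {
  "commands": [
    [3,[0,0,0],[0,0,0]],
    [4.5,[0,0,0],[0,0,0]],
    [4.5,[0,0,0],[0,0,0]],
    [4.5,[0,0,0],[0,0,0]]
  ]
}}

```text
clock: 11.2
eef_pos: [0.5141, 0.1412, 0.2206]
ee_rot: [0.967, 0.017, 0.254, 0.027]
force: [1.0, -0.2, 0.3]
gripper_width: 0.0451
grip_force: 0.0
```

Call:
{"name": "arm_command", "arguments": {
  "commands": [
    [4.5,[0,0,-0.5],[0,0,0]],
    [4.5,[0,0,-1.5],[0,0,0]],
    [4.5,[0,0,-3],[0,0,0]],
    [4.5,[0,0,-5],[0,0,0]],
    [4.5,[0,0,-7],[0,0,0]]
  ]
}}

```text
clock: 11.7
eef_pos: [0.4767, 0.1472, 0.2454]
ee_rot: [0.975, 0.023, 0.219, 0.026]
force: [-0.3, 0.9, -1.7]
gripper_width: 0.0453
grip_force: 0.0
```

Call:
{"name": "arm_command", "arguments": {
  "commands": [
    [4.5,[0,0,-2],[0,0,0]],
    [4.5,[0,0,-2],[0,0,0]],
    [4.5,[0,0,-2],[0,0,0]],
    [4.5,[0,0,-2],[0,0,0]],
    [4.5,[0,0,-2],[0,0,0]]
  ]
}}

```text
clock: 12.2
eef_pos: [0.4682, 0.1475, 0.2627]
ee_rot: [0.975, 0.023, 0.218, 0.025]
force: [1.0, 0.1, 0.6]
gripper_width: 0.0452
grip_force: 0.0
```

```bash
python3 plan.py | head -2; python3 - <<'E'
from h import *
for n in('side','scene'):
    c=dict(np.load(f'last_{n}.npz')); P=allpts(c)
    th=np.radians(-5.1); ux=np.array([np.cos(th),np.sin(th),0]); uy=np.array([-ux[1],ux[0],0])
    h=np.array([.4284,.148,.094]); D=P-h; X=D@ux;Y=D@uy;Z=D[...,2]
    m=(c['range_z']>0)&(abs(Y)<.135)&(X>.02)&(X<.2)&(Z>.02)&(Z<.2)
    ang=np.arctan2(Z[m]-.007,X[m]); hh,e=np.histogram(ang,bins=np.arange(0,1.2,.02)); print(n,e[hh.argmax()]+.01,hh.max())
E
```

```text
[-1.79 -0.1   1.27  2.29  0.64  0.6  -2.51] [1.  0.1 0.6] [0.08 0.48 0.04] 0.04515976084214252
angle by pos 1.0787964399864531 radius 0.17332599630451465 0.15213691202334823 tilt [-0.04213455 -0.43965128  0.01040713]
side 0.73 1540
scene 0.73 1162
```

View pics/c4.png

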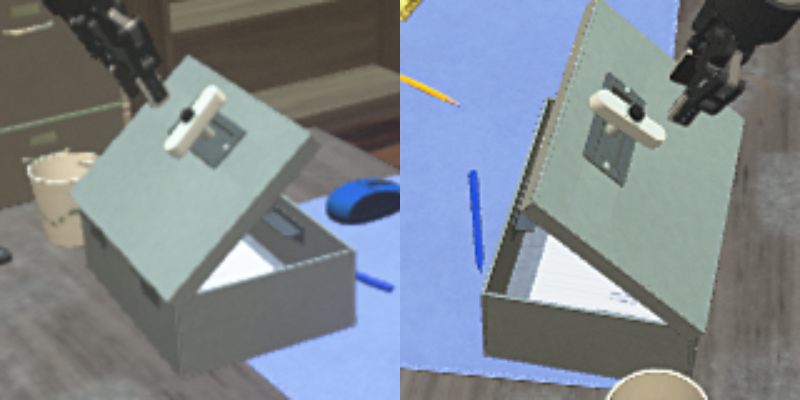

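The gripper is clear of the lid, which stands by itself at about 0.72 rad with the handle out and turned. The mug and pen haven't moved. I'm handing in.

```bash
python3 -c "
from h import *
print(monitor.sense()['joint_vel'].round(4)); print(close_job())"
```

```text
[-0.0014 -0.0023 -0.0024 -0.0018  0.008   0.0028 -0.0072]
the job is handed in; nothing more can be done
None
```

The strongbox is open: I popped the handle out with about 7 N on the button, turned it about 1.45 rad to unlatch, raised the lid, which stands by itself at about 0.72 rad (41°), and let go; the job is handed in with no verdict returned.

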